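# Close up the rinsed syrup tank

## Robot

A 6-joint arm with a two-finger parallel gripper is mounted at the origin on the work surface. World frame = base frame: x ahead of the robot, y to its left, z up, the work surface at z = 0. Lengths are in m, angles in rad, forces in N, time in s.
With the tool pointing down it reaches from about 0.2 to 0.875 m from the base axis. Payload 3.4 kg.
Tool frame: the origin (TCP) lies between the finger pads; the fingertips stand 25 mm ahead of it and the grasp point (between the pads) lies 6 mm ahead of it (r.nose_length is the z of the fingertips in the tool frame, in m); z points along the fingers, y is the line along which they close (so a half turn about z gives the same grasp; the last joint's range is limited). The gripper opens to 94 mm and grips with 3 to 60 N. Pads are 16 mm wide; open, the fingers measure 119 mm over their backs; the gripper's body (75 mm by 177 mm) begins 78 mm behind the grasp point.
Start: joints at [-1.27, 0.276, 1.505, -0, 1.361, -0.121], TCP at [0.235, -0.525, 0.23] pointing down, gripper open.
Joint ranges: [-2.89, 2.89], [-0.75, 2.08], [0.22, 2.7], [-1.18, 4.32], [0.11, 2.71], [-2.7, 2.7]. Speed limits (rad/s): [2.57, 2.57, 3.14, 3.14, 3.14, 3.14].

## Interface

Orientations are given as a unit quaternion [w, x, y, z].
In Python, from plant import r, gripper_to, inverse_kinematics, vision, models, telemetry gives the robot as it stands. Calls block until the motion is done:
- r.move_to(position, orientation): joint-space move of the TCP to a pose.
- r.move_l(position, rot=None, vel=0.15, guard=None): straight line of the TCP; rot=None keeps the orientation; vel is the mean speed in m/s. With guard (N) it stops when the force on the tool has changed by that much, and returns True; else False.
- r.movej(angles): joint-space move.
- gripper_to(opening, f_grip=None): finger opening in m; f_grip is the grip in N (None keeps the last); returns when the fingers have stopped.
- r.hold(seconds).
- inverse_kinematics(position, orientation): joint angles nearest the present ones, or None.
- vision.snapshot(name): name is "side" or "top"; returns the picture (480x640x3 uint8, red, green, blue); there is no depth.
- vision.get_calibration(name): a dict with "fx", "fy", "cx", "cy" (pixels), "position" and "orientation" of the camera in the world. Camera axes: x right, y down, z forward; pixel columns grow to the right and rows downward; lengths in m; the calibration is good to about 2 mm. A picture is of the moment at which its call begins. get_calibration takes no time and is no camera call.
A pose or a line that the arm cannot do raises r.PlanningError and nothing moves.
- r.sign_off(): hands the job in; it is judged then, once.
Trained networks look in the newest picture that a camera, given by its name, has taken for a name from the list of things; names that differ only in an ending like _2 or _b are one class to them, and where a whole thing is asked for, a point or a joint stands for the part that bears it (a point fixed in the world has none). Each returns a list of dicts, best first, with "score" (0 to 1); they miss things now and then, are a little off and sometimes report something else, mostly with a low value. They report only what shows in the picture. A call takes as long as a camera call. They do not tell look-alikes from the thing itself.
- models.boxes_of(thing, camera): "at" ([x, y, z] in m, in world coordinates, good to about 4 mm: the middle of the surface that is visible of it).
- models.regions_of(thing, camera): "pixels" (480x640 bool, what is visible of it).
- models.mark_of(thing, camera): "at" ([x, y, z] in m, in world coordinates, good to about 4 mm: a listed point, or the origin of a listed thing).
Readings, each from a call of its own:
- telemetry.current_t(): time.
- telemetry.current_joints(): joint angles.
- telemetry.current_dq(): joint speeds.
- telemetry.current_joint_efforts(): joint torques, N m.
- telemetry.current_ee_pos(): TCP position.
- telemetry.current_tool_rot(): TCP orientation.
- telemetry.current_wrist_force(): force on the tool from outside, world axes, zero at the start.
- telemetry.current_torque(): the same for the moment, N m.
- telemetry.current_opening(): finger opening in m.
- telemetry.current_finger_force(): force on a finger pad.
Only numpy, scipy, OpenCV 4.12 (cv2) and the standard library are available. Lean on these libraries where they do the work, as an engineer would, in place of code of your own. Each camera call takes 0.05 s, during which the arm holds its last target. There are 200 camera calls.

## Task

Close up the syrup tank: push its loose lever fully down onto the valve's square stem with the arm along the stem's slot and pointing away from the tank, then use the lever to turn the valve clockwise to its stop, so that the arm stands straight across the pipe. Slide the flat cover fully home over the filling opening too (before or after the valve, as you like), and leave the goods on the bench where they are.

Things in the scene. Friction and masses are not known exactly. Their poses are not given: they have to be found in the camera images.
- tank: Stainless syrup tank on legs, fixed: 240 mm (x) by 360 mm (y), walls 230 mm high, slide rails along y on its long sides up to 249 mm. Origin on the bench under its centre, z up. Top: fixed deck over the -y half, open filling opening in the +y half. From its -y end a 48 mm pipe runs out along -y, 90 mm up, through the valve (74 mm thick). Place and yaw vary.
- stem_top (a point): Centre of the top of the valve's upright square stem, 164 mm up, at x 0, y -300 mm in the tank's frame. Stem 16 mm square, standing 22 mm above the round seat (40 mm across, 142 mm up) on which the lever rests; its top 5 mm taper to 11 mm. z up; x runs along the dark slot in its top, parallel to two flats, and points away from the tank. Turns with the stem.
- stem (a joint): Turn of the valve's stem, rad: 0 = open (slot in line with the pipe), 1.571 = shut, at its stop (slot across the pipe). Grows clockwise seen from above, so that the arm of a lever on it swings from the tank's -y (away from the tank) to the tank's -x. Starts 0 to 0.4. About 0.2 N m of friction; stays where left.
- lever_hub (a point): Centre (half-way up, on the bore's axis) of the hub of the loose lever, flat on the bench, right way up. Hub: steel block 42 x 42 mm, 26 mm high, with an upright 17.4 mm square hole right through, sides parallel to the block's. The arm leaves it along +x, 18 mm wide, ending 140 mm from the bore's axis. z up. Weighs about 0.34 kg, balances 10 mm along x. Seated on the valve: 155 mm up.
- lever_grip (a point): Centre of the lever's black moulded grip, 104 mm from the bore's axis along the arm, level with lever_hub: 72 mm long, 26 mm wide, 22 mm thick. Axes as lever_hub. On the stem the lever has about 0.1 rad of play either way, so to bring the stem to its stop the arm must swing up to 0.15 rad past square to the pipe.
- cover (a joint): How far the tank's flat sliding cover is open, m: 0 = fully home at its stop, covering the whole filling opening; grows to 0.17 as it slides along the tank's -y over the fixed deck. Starts 0.09 to 0.165. About 2.5 N of friction; stays where left.
- cover_handle (a point): Middle of the bar of the bow handle in the middle of the cover: round bar 10 mm thick, 110 mm long, along the tank's x, 268 mm above the bench, its centre 32 mm above the cover's sheet. Axes as the tank's; moves with the cover (fully home: x 0, y 85 mm in the tank's frame).
- bottle: Bystander: amber bottle with a green cap, 60 mm across, 190 mm high. Origin at the centre of its underside.
- jar: Bystander: jar with a yellow lid, 76 mm across, 110 mm high. Origin at the centre of its underside.
- tub: Bystander: white plastic tub, 90 mm across, 130 mm high. Origin at the centre of its underside.
- tin: Bystander: steel tin with a yellow band, 90 mm across, 110 mm high, behind the valve. Origin at the centre of its underside.
- spout (a point): Lower end of the down-turned outlet spout beyond the valve (fixed to the tank at y -392 mm, 50 mm up; spout 44 mm thick, out to y -414 mm, no higher than 112 mm). A fixed steel bowl 84 mm across and 30 mm high stands under it. Nothing to be done with it.
Mind the look-alikes: they are no part of the job. Of the things that look like the part that bears lever_hub, take the one that is nearest to the robot's base at the start.

How it is judged:
On the way, in this order (a step that is already met when the one before it is completed fails the run):
1. the lever is seated fully down on the stem, its arm along the slot and away from the tank, while the valve is still open (horizontal distance between lever_hub and stem_top below 0.004 m and height (world z) of lever_hub between 0.148 and 0.159 m and angle between the x axis of lever_hub and the x axis of stem_top, either way round below 0.3 rad and x of lever_grip in the frame of stem_top above 0.08 m and value of joint stem below 0.9 rad), for 0.2 s.
2. the valve is turned shut with the lever seated on it (value of joint stem above 1.48 rad and horizontal distance between lever_hub and stem_top below 0.004 m and height (world z) of lever_hub below 0.161 m), for 0.1 s.
At the end, for the whole second after the job is handed in: The valve is within about 0.09 rad of fully shut; the lever sits fully down on the stem (hub within 4 mm of its seated height and of the stem's axis, not tilted more than 0.1 rad), its arm across the pipe on the tank's -x side; the cover is within 6 mm of fully home; all is at rest and released (value of joint stem above 1.48 rad and value of joint cover below 0.006 m and horizontal distance between lever_hub and stem_top below 0.004 m and height (world z) of lever_hub between 0.148 and 0.159 m and angle between lever_hub's own z axis and vertical below 0.1 rad and x of lever_grip in the frame of stem_top above 0.08 m and x of lever_grip in the frame of tank below -0.08 m and velocity of joint stem below 0.05 rad/s); the robot touches nothing.
It fails at once if a bystander on the bench is moved more than 30 mm (distance of any of bottle, jar, tub, tin from where it was at the start of the episode above 0.03 m).
It also fails if it takes over 72 s, if anything falls off the work surface, if the arm or the gripper's body presses on something with over 40 N, if the wrist force passes 120 N, or if a joint passes its speed limit or range.

## Working session

There is one attempt and no reset: what is moved stays moved. The work goes in short steps, each a Python script; the robot and the scene stay as the last script left them, time stands still between calls to the robot, and variables do not carry over. Pictures are saved under pics/ and viewed, at most 10 in all, crops included, and the job is handed in when it is done.

```bash
ls; mkdir -p pics
python3 - <<'E'
from plant import r, vision, models, telemetry
import cv2
for c in ("top","side"):
    im=vision.snapshot(c); cv2.imwrite(f"pics/{c}0.png",im[:,:,::-1]); print(c,vision.get_calibration(c))
    for t in ("tank","stem_top","lever_hub","lever_grip","cover_handle","bottle","jar","tub","tin","spout"):
        print(t,[( [round(float(v),3) for v in d["at"]],round(d["score"],2)) for d in models.mark_of(t,c)])
print(telemetry.current_t())
E
```

```text
pics
top {'fx': 433.0782920620484, 'fy': 433.0782920620484, 'cx': 323.8704584537352, 'cy': 239.908054146072, 'position': array([ 0.34776826, -0.03552203,  1.52755372]), 'orientation': array([ 0.03300296, -0.69714321,  0.71475242, -0.04506793])}
tank []
stem_top [([0.623, -0.08, 0.165], 0.35)]
lever_hub [([0.481, -0.386, 0.014], 0.89), ([0.666, -0.422, 0.007], 0.68), ([0.324, -0.236, -0.002], 0.57), ([0.338, 0.409, -0.001], 0.51)]
lever_grip [([0.493, -0.491, 0.009], 0.86), ([0.639, -0.525, 0.015], 0.57)]
cover_handle [([0.604, 0.194, 0.267], 0.78), ([0.322, -0.238, -0.001], 0.58)]
bottle [([0.339, 0.407, -0.001], 0.55)]
jar [([0.335, 0.189, 0.001], 0.6), ([0.324, -0.236, -0.005], 0.35)]
tub [([0.327, -0.235, -0.003], 0.83)]
tin [([0.731, -0.168, -0.001], 0.94)]
spout [([0.621, -0.172, 0.047], 0.88)]
side {'fx': 526.9804275820451, 'fy': 526.9804275820451, 'cx': 311.6535509079503, 'cy': 246.6510275939897, 'position': array([-0.4843328 ,  0.39243876,  1.00846233]), 'orientation': array([ 0.24220676, -0.4806956 ,  0.7581504 , -0.3680701 ])}
tank [([0.607, 0.225, 0.001], 0.78)]
stem_top [([0.619, -0.076, 0.162], 0.62)]
lever_hub [([0.672, -0.425, 0.015], 0.75), ([0.475, -0.386, 0.012], 0.7)]
lever_grip [([0.638, -0.529, 0.012], 0.95), ([0.491, -0.492, 0.011], 0.68)]
cover_handle [([0.603, 0.197, 0.273], 0.78)]
bottle [([0.333, 0.405, -0.0], 0.78), ([0.617, -0.077, 0.162], 0.72), ([0.328, -0.235, 0.002], 0.54), ([0.492, -0.491, 0.012], 0.44)]
jar [([0.339, 0.192, -0.0], 0.74), ([0.623, -0.168, 0.049], 0.55)]
tub [([0.327, -0.234, 0.002], 0.82), ([0.341, 0.191, 0.003], 0.51)]
tin []
spout []
1.1
```

View pics/top0.png

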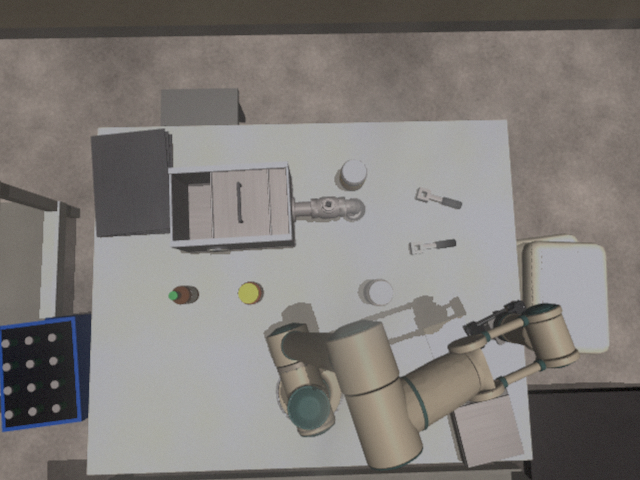

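View pics/side0.png

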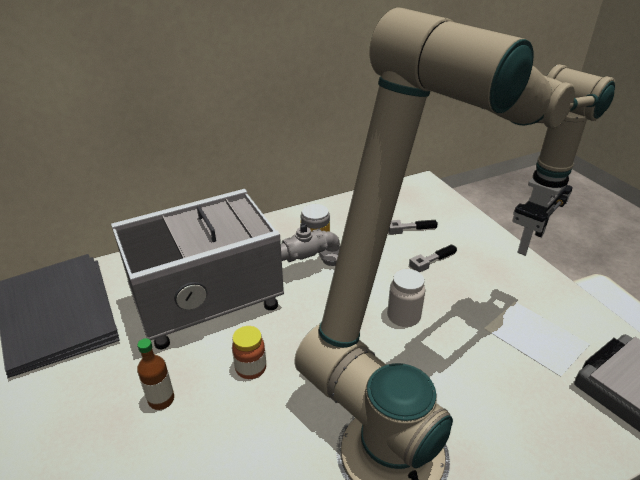

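Candidates for the lever: (417,247) in the top view with its hub 0.615 m from the base, and (424,194) at 0.79 m. I take the nearer one and check it, together with the stem, in a close crop.

Run:
```python
import cv2,numpy as np
a=cv2.imread("pics/top0.png");b=cv2.imread("pics/side0.png")
f=lambda im,x,y,w=50,h=38:cv2.resize(im[y-h//2:y+h//2,x-w//2:x+w//2],(400,300),interpolation=cv2.INTER_CUBIC)
cv2.imwrite("pics/crop0.png",np.vstack([np.hstack([f(a,432,246),f(a,328,206)]),np.hstack([f(b,434,258),f(b,305,236)])]))
```

```text
(no output)
```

View pics/crop0.png

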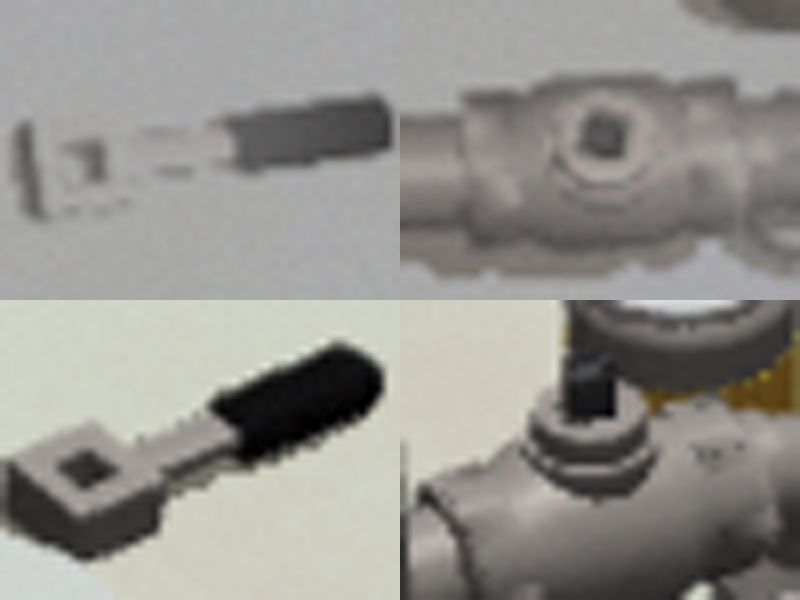

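The first view shows the near lever whole at top pixel (417,247), with its grip pointing right. The stem is a dark square at about (328,205), turned slightly clockwise. Next I'll refine the lever, stem and tank poses.

```bash
cat > h.py <<'E'
from plant import r, gripper_to, inverse_kinematics, vision, models, telemetry
import numpy as np, cv2
from scipy.spatial.transform import Rotation as R
def cal(c):
    k=vision.get_calibration(c); w,x,y,z=k["orientation"]; return k,R.from_quat([x,y,z,w]).as_matrix()
def proj(c,p):
    k,M=cal(c); q=(np.asarray(p)-k["position"])@M
    return np.array([k["fx"]*q[...,0]/q[...,2]+k["cx"],k["fy"]*q[...,1]/q[...,2]+k["cy"]]).T
def back(c,uv,z):
    k,M=cal(c); d=M@np.array([(uv[0]-k["cx"])/k["fx"],(uv[1]-k["cy"])/k["fy"],1]); p=k["position"]
    return p+d*(z-p[2])/d[2]
def down(yaw):  # tool z down, tool x at world angle yaw
    m=np.array([[np.cos(yaw),np.sin(yaw),0],[np.sin(yaw),-np.cos(yaw),0],[0,0,-1]]).T
    x,y,z,w=R.from_matrix([[np.cos(yaw),np.sin(yaw),0],[np.sin(yaw),-np.cos(yaw),0],[0,0,-1]]).as_quat()
    return np.array([w,x,y,z])
def marks(t,c): return [(np.array(d["at"]),d["score"]) for d in models.mark_of(t,c)]
E
python3 - <<'E'
from h import *
np.set_printoptions(precision=4,suppress=True)
near=dict(stem_top=(.621,-.078),lever_hub=(.478,-.386),lever_grip=(.492,-.491),cover_handle=(.604,.195),tank=(.607,.225),spout=(.621,-.17))
acc={k:{"top":[],"side":[]} for k in near}; ims={"top":[],"side":[]}
for i in range(4):
  for c in ("top","side"):
    ims[c].append(vision.snapshot(c).astype(float))
    for t,n in near.items():
      for p,s in marks(t,c):
        if np.hypot(*(p[:2]-n))<.03: acc[t][c].append(p)
for t in near:
  for c in acc[t]:
    v=acc[t][c]
    if v: print(t,c,len(v),np.mean(v,0),np.std(v,0))
for c in ims:
    g=np.mean(ims[c],0).mean(2); np.save(f"pics/{c}.npy",g)
    u=proj(c,[.621,-.078,.162]).astype(int); print(c,u); print(g[u[1]-10:u[1]+10,u[0]-11:u[0]+12].astype(int))
for y in (-1.439,-1.439+np.pi): print(inverse_kinematics([.478,-.386,.1],down(y)))
for y in (-1.7,-3.25,-1.7+np.pi,-3.25+np.pi): print(y,inverse_kinematics([.621,-.078,.2],down(y)))
for y in (.045,.045+np.pi): print(inverse_kinematics([.604,.19,.3],down(y)))
E
```

```text
stem_top top 3 [ 0.621  -0.0798  0.1632] [0.001  0.0006 0.0012]
stem_top side 4 [ 0.6167 -0.076   0.1631] [0.0011 0.0011 0.0012]
lever_hub top 4 [ 0.4808 -0.3876  0.0172] [0.0008 0.0012 0.0019]
lever_hub side 4 [ 0.4748 -0.3861  0.0133] [0.001  0.0022 0.0005]
lever_grip top 4 [ 0.4906 -0.4926  0.0111] [0.0008 0.002  0.0004]
lever_grip side 4 [ 0.4903 -0.4901  0.012 ] [0.0016 0.0017 0.0013]
cover_handle top 4 [0.6052 0.1925 0.2683] [0.0007 0.0013 0.0009]
cover_handle side 4 [0.6056 0.1927 0.2703] [0.0003 0.0009 0.0008]
tank side 4 [ 0.6085  0.2241 -0.0003] [0.0011 0.0014 0.0015]
spout top 3 [ 0.6215 -0.1721  0.0479] [0.001  0.0007 0.0007]
spout side 4 [ 0.6229 -0.1694  0.0495] [0.0018 0.0017 0.0018]
top [328 201]
[[168 168 167 168 167 168 167 168 168 167 167 167 168 168 168 167 168 167
  168 167 168 166 167]
 [167 168 166 169 166 167 167 168 168 167 167 168 168 167 167 167 168 168
  167 167 166 167 166]
 [168 168 167 167 167 167 167 168 167 167 166 167 169 167 167 168 168 168
  168 167 167 167 167]
 [168 167 168 167 167 167 169 168 168 168 168 168 168 167 168 168 167 167
  168 168 168
[... 3224 characters left out ...]
9]
 [199 198 199 199 200 189 159 152 105  57  27  24  24  26  25  24 138 151
  150 138  77  72 136]
 [199 200 200 199 200 134 147 150 143  88  34  24  24  25  25  24 140 151
  151 115  90  84 109]
 [200 200 201 200 191 115 117 148 153  95  65  76  65 131 139 141 150 152
  125  86 137 143 142]]
[-0.7925  0.4292  1.6102 -0.      1.1022  2.2173]
[-0.7925  0.4292  1.6102 -0.      1.1022 -0.9243]
-1.7 None
-3.25 [-0.2361  0.3693  1.4413 -0.      1.331  -1.6985]
1.4415926535897932 [-0.2361  0.3693  1.4413 -0.      1.331  -0.1069]
-0.10840734641020688 [-0.2361  0.3693  1.4413 -0.      1.331   1.4431]
[ 0.1949  0.3384  1.2445 -0.      1.5588  1.7207]
[ 0.1949  0.3384  1.2445 -0.      1.5588 -1.4209]
```

```bash
cat > fit.py <<'E'
from h import *
from scipy.optimize import differential_evolution
def prism(x,y,a,z0,levels):
    P=[]
    for s,z in levels:
        for i,j in((1,1),(1,-1),(-1,-1),(-1,1)):
            d=s/2*np.array([i*np.cos(a)-j*np.sin(a),i*np.sin(a)+j*np.cos(a)]); P.append([x+d[0],y+d[1],z0+z])
    return np.array(P)
def mask(c,P,u0,S,n=8):
    q=(proj(c,P)-u0+.5)*n-.5
    m=np.zeros((S[0]*n,S[1]*n),np.uint8); cv2.fillConvexPoly(m,cv2.convexHull(np.round(q).astype(np.int32)),255)
    return cv2.GaussianBlur(cv2.resize(m,(S[1],S[0]),interpolation=cv2.INTER_AREA).astype(float)/255,(0,0),.45)
def fitstem(g,c,rows,cols,fn,b,levels=((16,.0),)):
    u0=np.array([cols[0],rows[0]]); T=g[rows[0]:rows[1],cols[0]:cols[1]]
    def cost(p):
        m=mask(c,fn(p),u0,T.shape); A=np.stack([m.ravel(),1-m.ravel()],1)
        s,res,*_=np.linalg.lstsq(A,T.ravel(),rcond=None); return ((A@s-T.ravel())**2).mean()
    o=differential_evolution(cost,b,seed=1,maxiter=60,popsize=12,tol=1e-6); return o.x,o.fun
E
python3 - <<'E'
from fit import *
np.set_printoptions(precision=4,suppress=True)
L=((.016,-.022),(.016,-.005),(.011,0))
fn=lambda p:prism(p[0],p[1],p[2],.164,L)
for c,rows,cols in(("top",(199,209),(323,335)),("side",(226,232),(298,309))):
    g=np.load(f"pics/{c}.npy")
    print(c,fitstem(g,c,rows,cols,fn,[(.60,.64),(-.1,-.055),(-.78-.6,.79-.6)]))
    print("proj marks",proj(c,[.6167,-.076,.164]))
print(back("top",(328.3,203.5),.16),back("side",(303.5,226),.164))
E
```

```text
top (array([ 0.6173, -0.0776, -0.2859]), np.float64(105.26888471904189))
proj marks [327.674  203.1498]Traceback (most recent call last):
  File "<stdin>", line 7, in <module>
  File "fit.py", line 18, in fitstem
    o=differential_evolution(cost,b,seed=1,maxiter=60,popsize=12,tol=1e-6); return o.x,o.fun
    return fun(*args, **kwargs)
    ret = solver.solve()
    next(self)
    ~~~~^^^^^^
    energy = self.func(parameters)
    return self.f(x, *self.args)
           ~~~~~~^^^^^^^^^^^^^^^
  File "fit.py", line 16, in cost
    m=mask(c,fn(p),u0,T.shape); A=np.stack([m.ravel(),1-m.ravel()],1)
  File "fit.py", line 10, in mask
    q=(proj(c,P)-u0+.5)*n-.5
       ~~~~^^^^^
  File "h.py", line 7, in proj
    k,M=cal(c); q=(np.asarray(p)-k["position"])@M
        ~~~^^^
  File "h.py", line 5, in cal
    k=vision.get_calibration(c); w,x,y,z=k["orientation"]; return k,R.from_quat([x,y,z,w]).as_matrix()
ValueError: time passes only in moves, steps and waits
```

```bash
sed -i 's/^def cal(c):/import functools\n@functools.lru_cache\ndef cal(c):/' h.py
python3 - <<'E'
from fit import *
np.set_printoptions(precision=4,suppress=True)
gripper_to(.075)
q=down(-1.45+np.pi)
r.move_to([.478,-.3865,.14],q)
r.move_l([.478,-.3865,.06],vel=.12)
print(r.move_l([.478,-.3865,.028],vel=.05,guard=8),telemetry.current_ee_pos())
gripper_to(.03,40)
print("open",telemetry.current_opening(),telemetry.current_finger_force())
r.move_l([.478,-.3865,.24],vel=.15)
print(telemetry.current_opening(),telemetry.current_wrist_force(),telemetry.current_t())
r.move_to([.6173,-.0775,.25],down(-1.84+np.pi))
for c in("top","side"):
    im=vision.snapshot(c); cv2.imwrite(f"pics/{c}1.png",im[:,:,::-1])
    for t in("lever_hub","lever_grip"): print(c,t,[(p,s) for p,s in marks(t,c)])
print(telemetry.current_ee_pos())
E
python3 - <<'E'
import cv2,numpy as np
a=cv2.imread("pics/top1.png");b=cv2.imread("pics/side1.png")
f=lambda im,x,y,w=120,h=180:cv2.resize(im[y-h//2:y+h//2,x-w//2:x+w//2],(400,600),interpolation=cv2.INTER_CUBIC)
cv2.imwrite("pics/crop1.png",np.hstack([f(a,340,206),f(b,315,200)]))
E
```

```text
False [ 0.4781 -0.3866  0.028 ]
open 0.04150872509964659 39.98938123695552
0.041516322248408656 [ 0.0578  0.4431 -3.4247] 9.3333
top lever_hub [(array([ 0.6162, -0.077 ,  0.2364]), 0.78), (array([ 0.6684, -0.4229,  0.0078]), 0.64)]
top lever_grip [(array([ 0.5873, -0.1813,  0.2331]), 0.63), (array([ 0.6379, -0.5244,  0.016 ]), 0.6)]
side lever_hub [(array([ 0.6134, -0.0799,  0.2382]), 0.96), (array([ 0.6743, -0.4265,  0.0131]), 0.87)]
side lever_grip [(array([ 0.6373, -0.5248,  0.0097]), 0.92), (array([ 0.592 , -0.1835,  0.2347]), 0.61)]
[ 0.6172 -0.0784  0.25  ]
```

View pics/crop1.png

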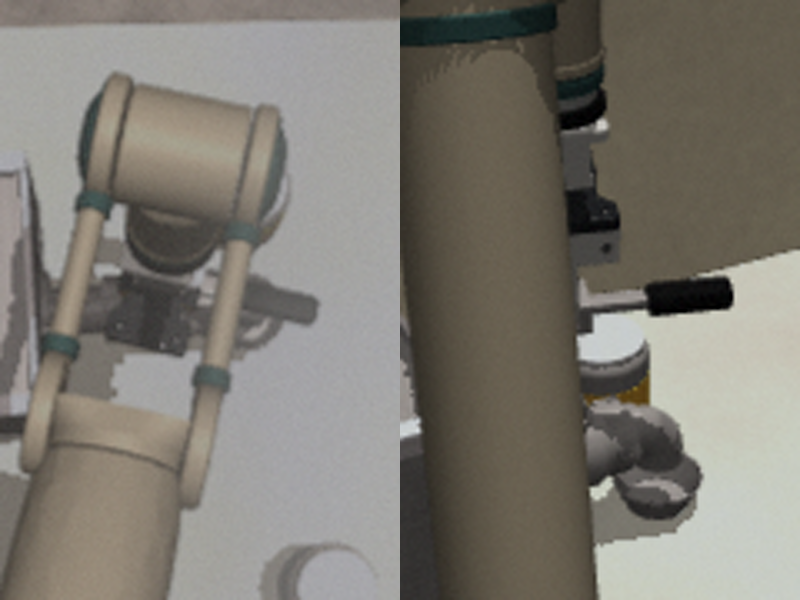

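The crop shows the lever level in the gripper with its arm pointing out past the valve. The hub lies about 1.5 mm along the arm from the TCP. Next is a guarded descent.

Run:
```python
from h import *
np.set_printoptions(precision=4,suppress=True)
p=np.array([.6177,-.0761])
def st(s): print(s,telemetry.current_ee_pos(),telemetry.current_wrist_force(),telemetry.current_torque(),round(telemetry.current_t(),2))
r.move_l([*p,.197],vel=.1); st("above")
hit=r.move_l([*p,.170],vel=.03,guard=12); st(("down",hit))
```

```text
above [ 0.6181 -0.0762  0.1974] [-0.1766  0.243  -2.9125] [-0.0482 -0.0947 -0.0062] 11.6
('down', False) [ 0.6175 -0.0761  0.1702] [-1.5385  0.2626 -0.7588] [0.0788 0.2597 0.014 ] 12.65
```

Run:
```python
from h import *
np.set_printoptions(precision=3,suppress=True)
def st(s): print(s,telemetry.current_ee_pos(),telemetry.current_wrist_force(),telemetry.current_torque(),round(telemetry.current_t(),2))
hit=r.move_l([.6177,-.0761,.166],vel=.02,guard=15); st(("press",hit))
z=telemetry.current_ee_pos()[2]
if z>.173: raise SystemExit
r.hold(.3); gripper_to(.03,60)
s=np.array([.6173,-.0775]); z0=.1695
t0=telemetry.current_torque()[2]
for a in list(np.arange(-1.95,-3.1,-.14))+[-3.1,-3.15,-3.2,-3.24]:
    d=np.array([np.cos(a),np.sin(a)])
    r.move_to([*(s-.0015*d),z0],down(a+np.pi)); st(round(a,2))
    f=telemetry.current_wrist_force(); 
    if np.linalg.norm(f)>45 or abs(telemetry.current_torque()[2])>1.5: break
```

```text
('press', True) [ 0.617 -0.076  0.17 ] [-0.456  0.618  2.851] [-0.003  0.011  0.069] 12.86
-1.95 [ 0.618 -0.076  0.17 ] [-3.34  -0.754  5.863] [-0.178  0.454 -0.028] 13.62
-2.09 [ 0.618 -0.077  0.17 ] [-2.736 -0.867  6.211] [-0.148  0.464 -0.037] 13.88
-2.23 [ 0.618 -0.077  0.17 ] [-2.885 -0.927  4.574] [-0.133  0.41  -0.105] 14.14
-2.37 [ 0.618 -0.077  0.17 ] [-2.783 -0.956  6.601] [-0.11   0.509 -0.06 ] 14.4
-2.51 [ 0.618 -0.077  0.17 ] [-4.528 -0.825  5.495] [-0.047  0.526 -0.081] 14.66
-2.65 [ 0.618 -0.077  0.17 ] [-2.179 -0.813  4.918] [-0.122  0.559 -0.08 ] 14.92
-2.79 [ 0.618 -0.077  0.17 ] [-2.677  0.52   6.787] [-0.148  0.581 -0.112] 15.18
-2.93 [ 0.618 -0.077  0.17 ] [-3.437  0.04   6.09 ] [-0.092  0.604 -0.089] 15.43
-3.07 [ 0.618 -0.077  0.17 ] [-3.281  0.344  7.009] [ 0.034  0.609 -0.128] 15.69
-3.1 [ 0.618 -0.077  0.17 ] [-2.966  0.183  6.164] [-0.047  0.617  0.075] 15.94
-3.15 [ 0.618 -0.078  0.17 ] [-3.26   0.616  6.144] [-0.009  0.587  0.054] 16.19
-3.2 [ 0.618 -0.078  0.17 ] [-2.865 -0.215  6.855] [0.035 0.594 0.031] 16.44
-3.24 [ 0.618 -0.078  0.17 ] [-3.339 -0.041  5.451] [0.026 0.601 0.152] 16.69
```

Run:
```python
from h import *
np.set_printoptions(precision=3,suppress=True)
s=np.array([.6173,-.0775]); z0=.1695
for a in np.arange(-3.26,-3.36,-.02):
    d=np.array([np.cos(a),np.sin(a)])
    r.move_to([*(s-.0015*d),z0],down(a+np.pi)); r.hold(.1)
    t=telemetry.current_torque(); print(round(a,2),t,telemetry.current_joints()[5],telemetry.current_joint_efforts()[5],telemetry.current_opening())
    if abs(t[2])>.8: break
for c in("top","side"):
    im=vision.snapshot(c); cv2.imwrite(f"pics/{c}2.png",im[:,:,::-1])
    for t in("lever_hub","lever_grip","stem_top"): print(c,t,[(p,s) for p,s in marks(t,c) if p[1]>-.3])
a=cv2.imread("pics/top2.png");b=cv2.imread("pics/side2.png")
f=lambda im,x,y,w=120,h=180:cv2.resize(im[y-h//2:y+h//2,x-w//2:x+w//2],(400,600),interpolation=cv2.INTER_CUBIC)
cv2.imwrite("pics/crop2.png",np.hstack([f(a,330,220),f(b,310,230)]))
```

```text
-3.26 [0.065 0.543 0.353] 1.4489860738752653 0.3773603215813637 0.041503942375999435
-3.28 [0.115 0.583 0.53 ] 1.4684669656304985 0.573151633143425 0.041707721128615344
-3.3 [0.065 0.616 0.776] 1.4878463268013806 0.7753606885671616 0.041572448283984376
-3.32 [0.105 0.605 0.927] 1.5073407983482685 0.9543509781360626 0.04173177541668081
top lever_hub [(array([ 0.615, -0.078,  0.159]), 0.69)]
top lever_grip [(array([ 0.513, -0.061,  0.154]), 0.59)]
top stem_top []
side lever_hub [(array([ 0.615, -0.076,  0.157]), 0.72)]
side lever_grip [(array([ 0.513, -0.061,  0.152]), 0.83)]
side stem_top []
```

View pics/crop2.png

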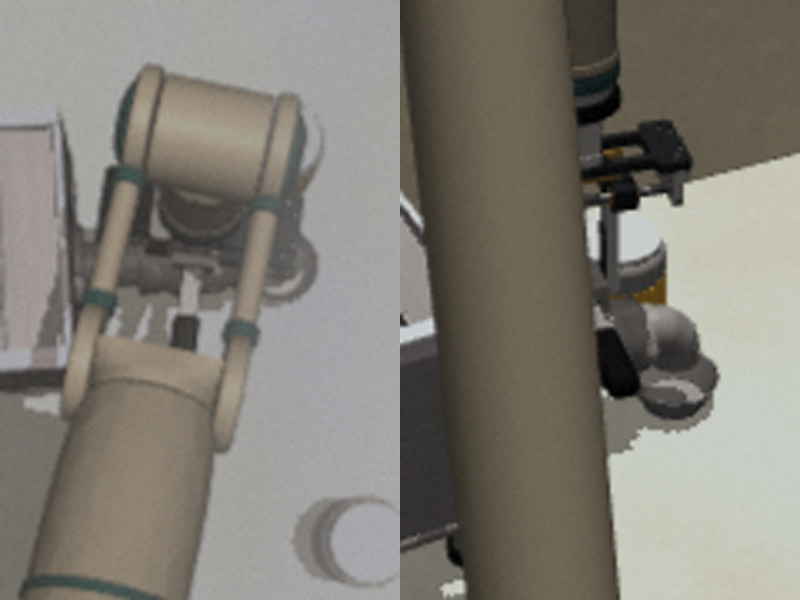

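The crop shows the lever seated with its arm across the pipe toward the robot. The torque ramp from -3.22 rad on means the valve is at its stop. Now I'll release the lever and slide the cover.

Run:
```python
from h import *
np.set_printoptions(precision=3,suppress=True)
def st(s): print(s,telemetry.current_ee_pos(),telemetry.current_wrist_force(),telemetry.current_torque(),round(telemetry.current_t(),2))
s=np.array([.6173,-.0775]); a=-3.235
r.move_to([s[0]+.0015,s[1],.1695],down(a+np.pi)); st("relaxed")
gripper_to(.062); st("open")
r.move_l([s[0]+.0015,s[1],.35],vel=.15); st("up")
th=.047; h=np.array([.6054,.1926]); e=np.array([-np.sin(th),np.cos(th)])
r.move_to([*h,.36],down(th)); gripper_to(.05)
print(r.move_l([*h,.274],vel=.1,guard=8)); st("at bar")
gripper_to(.004,15); print("bar",telemetry.current_opening()); st("gripped")
p=telemetry.current_ee_pos()[:2]
print(r.move_l([*(p+.10*e),.274],vel=.06,guard=15)); st("most")
print(r.move_l([*(p+.135*e),.274],vel=.03,guard=14)); st("stop"); print((telemetry.current_ee_pos()[:2]-s)@e)
```

```text
relaxed [ 0.618 -0.078  0.17 ] [-2.695  0.302  5.608] [0.028 0.599 0.233] 18.74
open [ 0.619 -0.078  0.169] [-0.175  0.961 -0.367] [0.076 0.012 0.008] 19.27
up [ 0.618 -0.077  0.349] [ 0.56   0.122 -0.007] [ 0.005  0.043 -0.01 ] 20.62
False
at bar [0.606 0.193 0.275] [-0.607  0.937  0.654] [ 0.069  0.029 -0.016] 23.11
bar 0.009467669010376602
gripped [0.605 0.192 0.274] [-0.146 -2.957  1.543] [-0.39  -0.017  0.001] 23.82
False
most [0.602 0.293 0.274] [ 4.886 -0.693 -0.128] [-0.285 -0.873 -0.045] 25.62
True
stop [0.601 0.307 0.274] [-0.121 -1.394  3.079] [-0.036  0.03  -0.009] 26.34
0.3851018775769737
```

Run:
```python
from h import *
np.set_printoptions(precision=3,suppress=True)
th=.047; e=np.array([-np.sin(th),np.cos(th)])
p=telemetry.current_ee_pos()
print(r.move_l([*(p[:2]+.01*e),.274],vel=.03,guard=22),telemetry.current_ee_pos(),telemetry.current_wrist_force())
gripper_to(.05); p=telemetry.current_ee_pos()
r.move_l([p[0],p[1],.37],vel=.15)
r.movej([-1.27,.276,1.505,0,1.361,-.121])
for c in("top","side"):
    im=vision.snapshot(c); cv2.imwrite(f"pics/{c}3.png",im[:,:,::-1])
    for t in("lever_hub","lever_grip","cover_handle","tin","tub","jar"): print(c,t,[(p,round(s,2)) for p,s in marks(t,c)][:2])
a=cv2.imread("pics/top3.png");b=cv2.imread("pics/side3.png")
f=lambda im,x,y,w,h:cv2.resize(im[y-h//2:y+h//2,x-w//2:x+w//2],(400,500),interpolation=cv2.INTER_CUBIC)
cv2.imwrite("pics/crop3.png",np.hstack([f(a,270,210,240,300),f(b,270,250,240,300)]))
print(telemetry.current_t())
```

```text
True [0.601 0.307 0.274] [-0.235 -0.947  2.694]
top lever_hub [(array([ 0.67 , -0.422,  0.011]), 0.87), (array([ 0.616, -0.079,  0.158]), 0.55)]
top lever_grip [(array([ 0.514, -0.069,  0.151]), 0.81), (array([ 0.638, -0.525,  0.014]), 0.56)]
top cover_handle [(array([0.6  , 0.312, 0.268]), 0.61)]
top tin [(array([ 0.732, -0.168,  0.   ]), 0.89), (array([0.337, 0.189, 0.002]), 0.31)]
top tub [(array([ 0.326, -0.235, -0.001]), 0.78)]
top jar []
side lever_hub [(array([ 0.611, -0.075,  0.158]), 0.56)]
side lever_grip [(array([ 0.519, -0.068,  0.154]), 0.92), (array([ 0.638, -0.522,  0.009]), 0.79)]
side cover_handle [(array([0.603, 0.311, 0.27 ]), 0.56)]
side tin [(array([ 0.329, -0.236,  0.003]), 0.73), (array([ 0.735, -0.172,  0.001]), 0.59)]
side tub [(array([ 0.328, -0.235,  0.001]), 0.56)]
side jar [(array([0.339, 0.191, 0.001]), 0.84)]
32.2333
```

View pics/crop3.png

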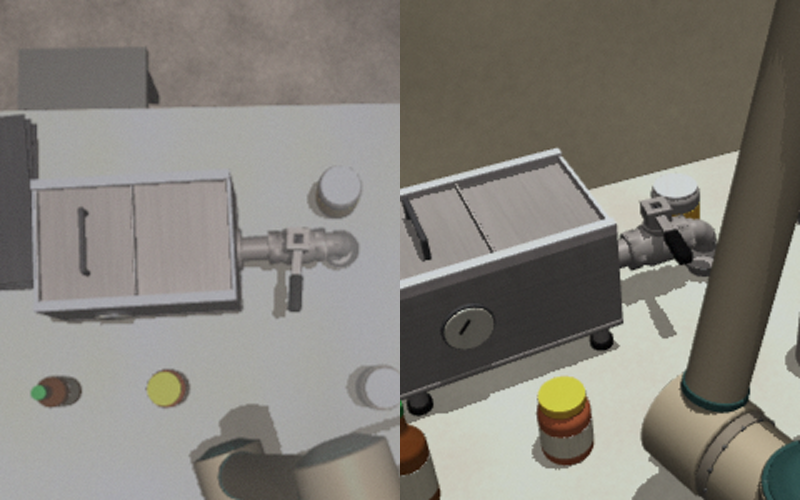

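The crop shows the cover closed at the +y end with its handle at the home position, the lever seated across the pipe, and the goods where they were.

```bash
python3 -c "
from plant import r
print(r.sign_off())"
```

```text
the job is handed in; nothing more can be done
None
```

I've handed the job in at about 32 s of the 72 s allowed. The lever is seated on the stem and the valve is turned to its stop, with the arm across the pipe on the robot's side. The cover is fully home, the goods I re-checked (tin, tub and jar) read where they started and the bottle looks unmoved, and the gripper is clear; sign-off returned no verdict.

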